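Third hand: hold a display-stand strut against a sprung panel

ROBOT

A 6-joint arm with a two-finger parallel gripper is mounted at the origin on a cart in front of the work surface, level with it; the furniture and walls round the work are solid. World frame = base frame: x ahead of the robot, y to its left, z up, the work surface at z = 0. Lengths are in m, angles in degrees, forces in N, time in s.
With the tool pointing down it reaches from about 0.275 to 0.725 m from the base axis. Payload 15.9 kg.
Tool frame: the origin (TCP) lies at the very end of the fingers, on their centre line; the grasp point (between the pads) lies 19 mm behind it; z points along the fingers, y is the line along which they close (so a half turn about z gives the same grasp; the last joint's range is limited). The gripper opens to 85 mm and grips with 20 to 120 N. Pads are 22 mm wide; open, the fingers measure 114 mm over their backs; the gripper's body (76 mm by 85 mm) begins 54 mm behind the grasp point. The pads swing forward as they close: fully open they stand 13 mm farther back than shut.
Start: joints at [-68.755, 12.198, -1.971, 75.831, 0, 90], TCP at [0.181, -0.466, 0.231] pointing down, gripper open.
Joint ranges: [-170.91, 170.91], [-42.67, 98.43], [-65.05, 77.54], [-120.47, 116.71], [-90, 82.35], [-180, 180]. Speed limits (degrees/s): [108.29, 108.29, 136.94, 147.25, 180, 180].

INTERFACE

Orientations are given as [roll, pitch, yaw] about the fixed x, y, z axes, in that order (R = Rz(yaw) Ry(pitch) Rx(roll)).
In Python, from bench import arm gives the robot as it stands.
- The arm moves only by the tool move_arm, never from a script. Its argument "series" is a list that holds one entry, the list of rows, each a list of 6 numbers: the shift along the tool's x, y, z in mm, then the turn, a rotation vector about the tool's x, y, z in degrees. In form: [[[dx, dy, dz, ax, ay, az], ...]]. A call has 1 to 10 rows; each row shifts and turns the commanded pose from where the row before left it, along the tool's axes as they then stand; what a row does not reach is not made up. A row lasts 1/8 s, in which the tool goes at most 62.5 mm and 10.7 degrees, less where a joint would pass 70% of its speed; a pose out of reach is approached as far as the arm can. A call with a gripper value outside its range is refused whole. "grip" is the closure, from 0 (fully open) to 1 (shut), set as the call begins (left out, the last holds). The fingers move at their own pace and stop on an object; "squeeze" is the grip in N (left out, the last holds). Time passes only in rows, so rows that do not move let the fingers close. It gives the time, the measured TCP pose, the force, the opening and the grip force at its end, in the units of the state.
- arm.read_state(): the state, without advancing time (a new reading comes with each control period).
- arm.grab_frame(name): name is "scene" or "top" or "wrist"; returns a dict with "image" (420x560x3 uint8, red, green, blue), "range_z" (420x560 float32, m along the optical axis (not along the pixel's ray), 0 where there is no reading), "fx", "fy", "cx", "cy" (pixels), "rvec" (rotation vector, rad) and "tvec" (3), from world to camera coordinates, as OpenCV has them; the wrist camera has in their place "hand_eye" (4x4, takes a point from camera to tool coordinates, whose origin is the TCP and whose axes are the flange's). Camera axes: x right, y down, z forward; pixel columns grow to the right and rows downward; lengths in m; the calibration is good to about 2 mm. The wrist camera is an equidistant fisheye: a pixel r from the principal point sees the ray r / f radians off the axis. A picture is of the moment at which its call begins: read the wrist's pose just before it.
- arm.close_job(): hands the job in; it is judged then, once.
The state is a dict: "t": time; "q": joint angles; "qd": joint speeds; "joint_efforts": joint torques, N m; "position": TCP position; "orientation": TCP orientation; "wrist_force": force on the tool from outside, world axes, zero at the start; "ft_torque": the same for the moment, N m; "finger_gap": opening from 0.0 (shut) to 1.0 (fully open); "finger_force": force on a finger pad.
Only numpy, scipy, OpenCV 4.12 (cv2) and the standard library are available. Lean on these libraries where they do the work, as an engineer would, in place of code of your own. Each camera call takes 0.05 s, during which the arm holds its last target. There are 200 camera calls.

TASK

I am about to screw the dark walnut strut of our new display stand to the white panel of the assembly jig: pick the strut up, lay it flat on the jig's bed with one long side touching the aluminium side stop, and push its end squarely against the white panel until the black pointer stands in the green band, never letting it reach the red. Keep the push steady there for at least three seconds and finish while still holding it pressed, without letting go. Leave the pale strut, the cup, the tape roll and the label roll where they are.

Things in the scene. Friction and masses are not known exactly. Their poses are not given: they have to be found in the camera images.
- walnut_strut: The work piece: dark walnut block, 120 (x, length) x 44 (y, width) x 38 mm (z, height), 0.1 to 0.23 kg, edges rounded 3 mm, both ends alike (small brass insert in each end; either end may meet the panel). Lies on the counter. Origin: centre of its underside; x along its length, z up.
- ash_strut: Bystander: pale wood block of the same shape and size as the walnut strut, same origin and axes. Lies on the counter; the two blocks may have changed places.
- jig: Assembly jig fixed to the counter: plywood bed 220 mm (x) by y = -65 to +50 mm, top 18 mm above the counter, open at the near end and on the right. Origin: at counter height, midway along x; x along the push, towards the white panel, away from the robot; y to the left; z up. Unpressed panel face at x = +25 mm; behind it a wooden block at x = 67 to 95 mm, 62 mm above the counter.
- stop_face (a point): Aluminium side stop, left of the work place. This point is the middle of the lower edge of its right face, at jig (x, y, z) = (-8, +26, +18) mm; axes as the jig's. The face is flat along x, 58 mm long (jig x -37 to +21), 26 mm high above the bed. The strut's long side must touch it: the strut's centre is then at jig y = +4 mm.
- panel (a joint): How far the white panel is pushed in (m), along the jig's +x: 0 at rest, stopped at 0.022. A spring pushes back with 1 N per mm (1000 N/m from 0 at rest). The black pointer rides on the panel: it is in the green band from 0.005 to 0.013 (5 to 13 N), and reaches the red band at 0.016.
- panel_face (a point): Centre of the white panel's face, 19 mm above the bed, where the strut's end bears; moves with the panel; axes as the jig's (x into the panel). Panel 80 mm wide, 14 thick, 49 high above the bed. Right of it a fixed white scale block (jig x 22 to 66, y -63 to -49 mm, 46 high above the bed) has the green band and, farther in, the red band on top, under the black pointer.
- espresso_cup: Bystander: white espresso cup with handle, 60x85x56 mm, origin at the centre of its underside.
- tape_roll: Bystander: roll of brown tape, 92x90x48 mm, lying flat, origin at the centre of its underside.
- label_roll: Bystander: roll of white labels, 69 mm across, 30 mm high, lying flat, origin at the centre of its underside.

How it is judged (in metres and radians):
On the way, in this order (a step that is already met when the one before it is completed fails the run):
1. the walnut strut is picked up, clear of the counter by more than 26 mm (height (world z) of walnut_strut above 0.026 m), for 0.1 s.
2. the walnut strut lies flat and square on the bed against the side stop and is pressed steadily against the panel, pointer in the green band, for 3 s (z of walnut_strut in the frame of jig between 0.014 and 0.022 m and y of walnut_strut in the frame of jig between 0 and 0.006 m and angle between the x axis of walnut_strut and the x axis of jig, either way round below 0.06 rad and angle between walnut_strut's own z axis and vertical below 0.07 rad and value of joint panel between 0.005 and 0.013 m and contact force between walnut_strut and panel between 3 and 16 N and linear speed of walnut_strut below 0.02 m/s and contact force between walnut_strut and the fingers above 1 N), for 3 s.
At the end, for the whole second after the job is handed in: Walnut strut still held by the fingers, at rest, flat on the bed (4 mm), within 0.06 rad of the jig's x, at the side stop (within 4 mm), pressing the panel (3 to 16 N) with the pointer in the green (panel in by 5 to 13 mm); bystanders within 20 mm of their places (all of step 2 and distance of each of ash_strut, espresso_cup, tape_roll, label_roll from where it was at the start of the episode below 0.02 m); the arm keeps its last pose, push and grip.
It fails at once if the pointer reaches the red band (value of joint panel above 0.016 m).
It fails at once if a bystander is moved more than 20 mm (distance of any of ash_strut, espresso_cup, tape_roll, label_roll from where it was at the start of the episode above 0.02 m).
It also fails if it takes over 56 s, if anything falls off the work surface, if the arm or the gripper's body presses on something with over 40 N, if the wrist force passes 120 N, or if a joint passes its speed limit or range.

## Working session

There is one attempt and no reset: what is moved stays moved. The work goes in short steps, Python scripts to look and compute and a tool call to move; the robot and the scene stay as the last step left them, time stands still between calls to the robot, and variables do not carry over. Pictures are saved under pics/ and viewed, at most 10 in all, crops included, and the job is handed in when it is done.

Besides the shell and the picture viewer there is one more tool, called after "Request:" in YAML: its name, and indented under it one key for each argument. move_arm: Moves the arm, as the interface text tells. Its arguments: {"type":"object","properties":{"series":{"type":"array"},"grip":{"type":"number"},"squeeze":{"type":"number"}},"required":["series"]}

```bash
mkdir -p pics; ls; python3 - <<'E'
from bench import arm
import cv2,pickle,numpy as np
s=arm.read_state();print(s)
d={}
for n in("scene","top"):
    f=arm.grab_frame(n);d[n]=f
    cv2.imwrite(f"pics/{n}0.png",f["image"][...,::-1])
    print(n,f["fx"],f["cx"],f["cy"],f["rvec"],f["tvec"],(f["range_z"]>0).mean())
pickle.dump(d,open("f0.pkl","wb"))
E
```

```text
pics
{'t': 0.0, 'q': array([-6.87568970e+01,  1.22234470e+01, -2.00784640e+00,  7.58317134e+01,
        2.73485022e-04,  8.99975549e+01]), 'qd': array([-0.02197116,  0.02519338,  0.04183887, -0.06182036, -0.016718  ,
        0.02464886]), 'joint_efforts': array([-3.49894101e-03, -6.86162496e+01,  4.87116694e+01,  1.74922461e-02,
       -2.92291861e-04,  1.44021720e-05]), 'position': array([ 0.18104125, -0.4657086 ,  0.23083072]), 'orientation': array([-1.79936993e+02, -2.76173703e-04,  2.12455478e+01]), 'wrist_force': array([ 0.14324435, -0.1901374 ,  0.98749092]), 'ft_torque': array([-0.06560802,  0.01189907, -0.01211695]), 'finger_force': 0.0, 'finger_gap': 0.9968002190953215}
scene 394.8503510071106 278.0806680158177 205.14248135953412 [ 2.07248194 -0.45118638  0.2845627 ] [-0.53379991  0.01833515  0.91941923] 0.9702125850340136
top 402.03719127084304 278.86881637393265 207.2755636052956 [ 2.14477091 -2.18224997  0.15458631] [-0.26851379  0.48797963  0.85025627] 0.996109693877551
```

View pics/top0.png

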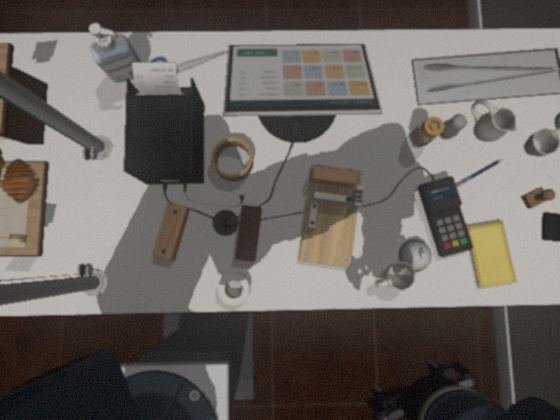

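View pics/scene0.png

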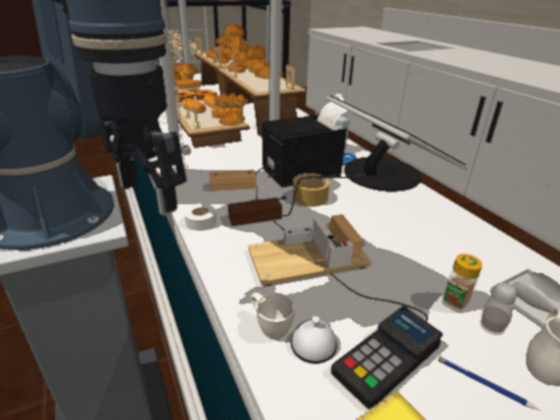

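The top view shows the walnut strut at (248,233), the pale strut at (171,232), the jig at (330,220) with its panel at about (335,197) and the side stop at (314,213). The tape is at (232,157), the label roll at (234,290) and the cup at (400,275). Next I'll measure them.

```bash
cat >h.py <<'E'
import numpy as np,cv2
def cloud(f):
    z=f["range_z"];v,u=np.mgrid[:z.shape[0],:z.shape[1]]
    P=np.dstack([(u-f["cx"])*z/f["fx"],(v-f["cy"])*z/f["fy"],z])
    R=cv2.Rodrigues(np.array(f["rvec"]))[0]
    W=(P-np.array(f["tvec"]).ravel())@R
    W[z==0]=np.nan
    return W
def rect(p):
    (c,s,a)=cv2.minAreaRect((p*1000).astype(np.float32));return np.round(c,1),np.round(s,1),round(a,1)
def project(f,P):
    return cv2.projectPoints(np.float32(P).reshape(-1,1,3),np.float32(f["rvec"]),np.float32(f["tvec"]),np.float64([[f["fx"],0,f["cx"]],[0,f["fy"],f["cy"]],[0,0,1]]),None)[0].reshape(-1,2)
E
python3 - <<'E'
import pickle;from h import *
d=pickle.load(open("f0.pkl","rb"));f=d["top"];W=cloud(f);im=f["image"].astype(int)
def near(v0,v1,u0,u1): 
    m=np.zeros(W.shape[:2],bool);m[v0:v1,u0:u1]=1;return m
Z=W[...,2]
print("counter",np.nanmedian(Z[near(255,275,195,215)]))
for n,b,zr in(("walnut",(195,275,228,268),(.030,.045)),("ash",(195,270,148,192),(.030,.045)),("tape",(130,185,205,258),(.03,.06)),("label",(268,312,210,255),(.02,.04)),("bed",(165,272,292,365),(.012,.023)),("jigblock",(160,190,300,368),(.055,.072)),("stop",(190,235,300,325),(.035,.05)),("panel",(180,215,305,370),(.06,.075)),("cup",(250,295,370,416),(.02,.07))):
    m=near(*b)&(Z>zr[0])&(Z<zr[1])
    n_,l,s,c=cv2.connectedComponentsWithStats(m.astype(np.uint8));k=1+s[1:,4].argmax();m=l==k
    print(n,m.sum(),rect(W[m][:,:2]),"z",np.median(Z[m]).round(4),im[m].mean(0).round())
m=(W[...,0]>.2)&(W[...,0]<.8)&(Z>.07)
# zoomed crop of jig
c=f["image"][155:275,285:385,::-1];cv2.imwrite("pics/jig.png",cv2.resize(c,None,fx=5,fy=5,interpolation=cv2.INTER_CUBIC))
E
```

```text
counter 0.00035518476131090975
walnut 1153 (array([ 439.4, -208.2]), array([ 49.3, 142.9]), 85.2) z 0.0381 [55. 46. 42.]
ash 1159 (array([434.1, -37.6]), array([ 45.2, 119.8]), 74.6) z 0.0382 [99. 81. 65.]
tape 514 (array([ 592.9, -174.1]), array([89.2, 89. ]), 30.4) z 0.0469 [99. 86. 68.]
label 614 (array([ 308.5, -175.3]), array([66.9, 68.8]), 45.1) z 0.0301 [155. 152. 146.]
bed 3058 (array([ 465.3, -391.1]), array([115. , 217.2]), 80.9) z 0.0182 [134. 116.  91.]
jigblock 577 (array([ 547.9, -396.9]), array([96.1, 29.3]), 80.9) z 0.0619 [102.  83.  65.]
stop 203 (array([ 465., -349.]), array([16.1, 57.6]), 80.5) z 0.0438 [93. 91. 88.]
panel 411 (array([ 507.8, -402.1]), array([104.1,  43.7]), 83.3) z 0.0663 [96. 91. 86.]
cup 721 (array([ 335. , -535.5]), array([ 59.9, 117.2]), 38.2) z 0.0389 [108. 105. 100.]
```

View pics/jig.png

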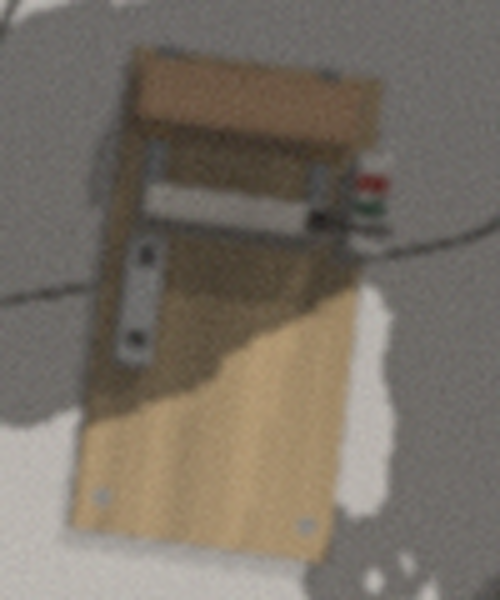

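The jig fits at about (466.5, -383.7) mm with a yaw of about -9.1°. The walnut mask is contaminated by the dark puck next to it, so I'll refine that.

```bash
python3 - <<'E'
import pickle;from h import *
d=pickle.load(open("f0.pkl","rb"))
for n,b in(("top",(195,275,228,268)),("scene",(190,230,220,290))):
    f=d[n];W=cloud(f);Z=W[...,2];im=f["image"].astype(int)
    m=np.zeros(Z.shape,np.uint8);m[b[0]:b[1],b[2]:b[3]]=1
    t=(m&(abs(Z-.038)<.003)).astype(np.uint8);t=cv2.morphologyEx(t,cv2.MORPH_OPEN,np.ones((5,5)))
    _,l,s,c=cv2.connectedComponentsWithStats(t);t=l==1+s[1:,4].argmax()
    p=W[t][:,:2]*1000;print(n,t.sum(),rect(p/1000),"median z",np.median(Z[t]),"mean",p.mean(0), "pca",np.degrees(np.arctan2(*np.linalg.svd(p-p.mean(0),full_matrices=False)[2][0][::-1])))
f=d["top"];W=cloud(f);print("puck z",W[222,216:250:3,2].round(3),W[222,[214,237]].round(3)); print("front row z",W[200:212:2,248,2].round(3))
E
```

```text
top 549 (array([ 411.8, -205.6]), array([41.1, 84.1]), 89.3) median z 0.03816117204320079 mean [ 411.29009818 -205.17252923] pca 177.4918564231931
scene 488 (array([ 431.7, -211.6]), array([ 45.4, 118.4]), 82.4) median z 0.03690955550873684 mean [ 431.17177804 -212.83932476] pca 172.5993209022675
puck z [0.003 0.002 0.007 0.003 0.008 0.012 0.011 0.007 0.035 0.039 0.041 0.038] [[ 0.456 -0.131  0.003]
 [ 0.455 -0.183  0.007]]
front row z [0.001 0.002 0.002 0.037 0.037 0.038]
```

```bash
python3 - <<'E'
import pickle;from h import *
f=pickle.load(open("f0.pkl","rb"))["top"];W=cloud(f);Z=W[...,2]
m=np.zeros(Z.shape,np.uint8);m[195:275,228:268]=1
m&=(Z>.02).astype(np.uint8);m=cv2.morphologyEx(cv2.morphologyEx(m,cv2.MORPH_CLOSE,np.ones((3,3))),cv2.MORPH_OPEN,np.ones((9,9)))
ys,xs=np.nonzero(m)
# cast outline pixels on plane z=.038
R=cv2.Rodrigues(f["rvec"])[0];C=-R.T@f["tvec"].ravel()
r=np.c_[(xs-f["cx"])/f["fx"],(ys-f["cy"])/f["fy"],np.ones(len(xs))]@R
p=(C+r*((.038-C[2])/r[:,2])[:,None])[:,:2]
print(len(xs),rect(p),p.mean(0))
c=f["image"][190:300,205:285,::-1];cv2.imwrite("pics/w.png",cv2.resize(c,None,fx=5,fy=5))
E
```

```text
1123 (array([ 428.1, -208.1]), array([ 44.4, 119.2]), 82.2) [ 0.42767417 -0.2080388 ]
```

View pics/w.png

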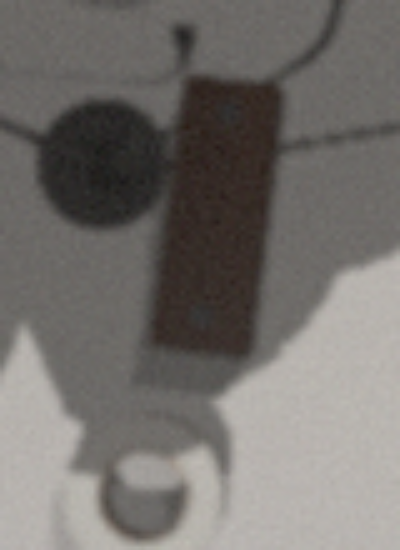

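The crop shows the walnut strut lying clear of the low puck on its left, with the label roll below it. Its centre is at about (430, -210) mm and its yaw is -7.7°. I'll grip it 36 mm behind the centre.

Request:
move_arm:
  series:
    - [[36,-21,0,0,0,0],[36,-21,0,0,0,0],[37,-21,0,0,0,0],[37,-21,0,0,0,0],[37,-21,0,0,0,0],[37,-21,0,0,0,0],[37,-20,0,0,0,0],[36,-20,0,0,0,0],[0,0,0,0,0,0],[0,0,0,0,0,0]]
  grip: 0
  squeeze: 80

```text
t: 1.35
position: [0.3938, -0.2053, 0.2311]
orientation: [-180.0, 0.0, 21.3]
wrist_force: [0.3, -0.2, 0.3]
finger_gap: 0.995
finger_force: 0.0
```

Request:
move_arm:
  series:
    - [[0,0,20,0,0,9.7],[0,0,20,0,0,9.7],[0,0,20,0,0,9.6],[0,0,20,0,0,0],[0,0,0,0,0,0],[0,0,0,0,0,0]]

```text
t: 2.1
position: [0.394, -0.2057, 0.152]
orientation: [180.0, -0.0, -7.8]
wrist_force: [-0.7, 0.4, -0.6]
finger_gap: 0.996
finger_force: 0.0
```

Request:
move_arm:
  series:
    - [[0,0,35,0,0,0],[0,0,35,0,0,0],[0,0,35,0,0,0],[0,0,25,0,0,0],[0,0,12,0,0,0],[0,0,5,0,0,0],[0,0,0,0,0,0],[0,0,0,0,0,0]]

```text
t: 3.1
position: [0.3947, -0.2054, 0.0051]
orientation: [180.0, -0.1, -7.8]
wrist_force: [-0.4, 0.0, 0.9]
finger_gap: 1.003
finger_force: 0.0
```

Request:
move_arm:
  series:
    - [[0,0,0,0,0,0],[0,0,0,0,0,0],[0,0,0,0,0,0],[0,0,0,0,0,0],[0,0,0,0,0,0],[0,0,0,0,0,0],[0,0,0,0,0,0],[0,0,0,0,0,0]]
  grip: 1
  squeeze: 80

```text
t: 4.1
position: [0.3944, -0.2052, 0.0048]
orientation: [180.0, -0.0, -7.7]
wrist_force: [-2.5, 1.2, 11.0]
finger_gap: 0.502
finger_force: 81.9
```

Request:
move_arm:
  series:
    - [[0,0,-10,0,0,0],[0,0,-20,0,0,0],[0,0,-30,0,0,0],[0,0,-30,0,0,0],[0,0,-10,0,0,0],[0,0,0,0,0,0],[0,0,0,0,0,0]]

```text
t: 4.97
position: [0.3935, -0.2048, 0.1033]
orientation: [-180.0, 0.1, -7.8]
wrist_force: [-0.3, 0.2, -1.8]
finger_gap: 0.508
finger_force: 81.1
```

```bash
python3 - <<'E'
from bench import arm;from h import *
s=arm.read_state();print(s["position"],s["orientation"],s["wrist_force"],s["ft_torque"])
f=arm.grab_frame("scene");W=cloud(f);im=f["image"].astype(int)
m=((W[...,0]>.36)&(W[...,0]<.53)&(W[...,1]<-.16)&(W[...,1]>-.26)&(W[...,2]>.06)&(W[...,2]<.2)&(im.max(2)<90)).astype(np.uint8)
cv2.imwrite("pics/lift.png",cv2.resize(f["image"][120:290,150:350,::-1],None,fx=3,fy=3))
E
```

```text
[ 0.39353716 -0.20482558  0.1032767 ] [-1.79971318e+02  8.32943101e-02 -7.75534759e+00] [-0.25027309  0.18095018 -1.77461825] [0.03257869 0.05120496 0.02563904]
```

View pics/lift.png

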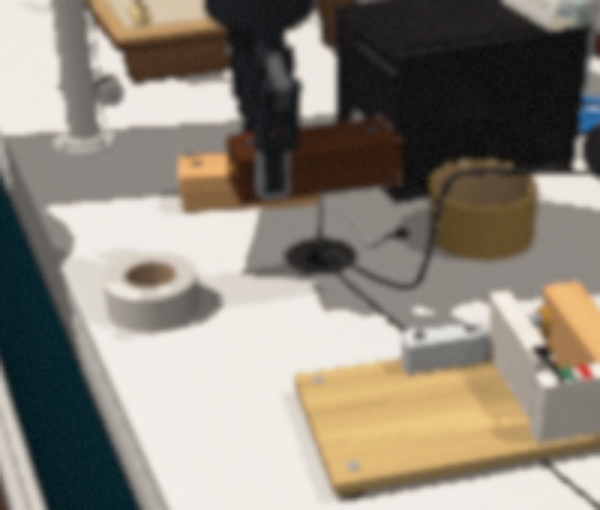

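The scene view shows the walnut held level near its rear end, clear of the counter, with the bystanders undisturbed. Next I'll carry it over the jig.

Request:
move_arm:
  series:
    - [[1,10,0,0,0,0],[2,20,0,0,0,0],[2,25,0,0,0,0],[2,30,0,0,0,0],[2,30,0,0,0,0],[2,25,0,0,0,0],[1.5,15,0,0,0,0],[1,10,0,0,0,1.4],[0,0,0,0,0,0],[0,0,0,0,0,0]]

```text
t: 6.28
position: [0.3853, -0.3698, 0.1043]
orientation: [-180.0, 0.0, -9.1]
wrist_force: [-0.2, -1.3, -2.0]
finger_gap: 0.503
finger_force: 81.3
```

```bash
cat >chk.py <<'E'
from bench import arm;from h import *;import sys
n=sys.argv[1];s=arm.read_state();print(s["position"],s["orientation"],s["wrist_force"],s["ft_torque"])
O=np.array([466.5,-383.7]);a=np.radians(-9.1);J=np.array([[np.cos(a),np.sin(a)],[-np.sin(a),np.cos(a)]])
print("tcp jig",J@(s["position"][:2]*1000-O))
f=arm.grab_frame("top");W=cloud(f);im=f["image"].astype(int)
Q=(W[...,:2]*1000-O)@J.T
zt=float(sys.argv[2])
m=((abs(W[...,2]-zt)<.006)&(Q[...,0]>-130)&(Q[...,0]<60)&(abs(Q[...,1]-4)<32)&(im.sum(2)<210)&(im[...,0]>im[...,2]+4))
p=Q[m];print("walnut top px",m.sum(),rect(p/1000),"z",np.median(W[m][:,2]),"x max",np.percentile(p[:,0],[97,99.5]))
cv2.imwrite(f"pics/{n}.png",cv2.resize(f["image"][150:280,280:390,::-1],None,fx=4.5,fy=4.5,interpolation=cv2.INTER_CUBIC))
E
python3 chk.py over .136
```

```text
[ 0.3852829  -0.36984286  0.10426882] [-1.79985009e+02  8.90746572e-03 -9.12108009e+00] [-0.18775268 -1.25347473 -1.96545823] [0.0174821  0.0198583  0.00031493]
tcp jig [-82.38650289   0.83759318]
walnut top px 56 (array([ 2.9, 20.8]), array([12.1, 26.3]), 59.1) z 0.13684822279245956 x max [11.14621725 11.33747642]
```

View pics/over.png

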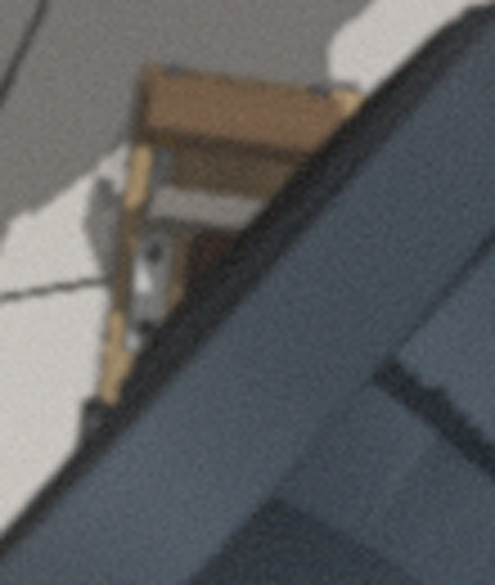

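The strut's front is at jig x of about 12, short of the panel and clear of the stop. I'll lower it.

Request:
move_arm:
  series:
    - [[0,0,20,0,0,0],[0,0,20,0,0,0],[0,0,18,0,0,0],[0,0,12,0,0,0],[0,0,6,0,0,0],[0,0,2,0,0,0],[0,0,0,0,0,0],[0,0,0,0,0,0]]

```text
t: 7.32
position: [0.3854, -0.3706, 0.0267]
orientation: [180.0, -0.0, -9.2]
wrist_force: [-0.0, -0.3, -1.4]
finger_gap: 0.502
finger_force: 81.3
```

Request:
move_arm:
  series:
    - [[0,0,1,0,0,0],[0,0,1,0,0,0],[0,0,0.5,0,0,0],[0,0,0,0,0,0],[0,0,0,0,0,0],[0,0,0,0,0,0]]

```text
t: 8.07
position: [0.3852, -0.3704, 0.0238]
orientation: [-180.0, 0.0, -9.2]
wrist_force: [-0.5, -0.1, -2.2]
finger_gap: 0.503
finger_force: 81.3
```

Request:
move_arm:
  series:
    - [[0,0,0.5,0,0,0],[0,0,0.5,0,0,0],[0,0,0,0,0,0],[0,0,0,0,0,0]]

```text
t: 8.57
position: [0.3852, -0.3704, 0.0228]
orientation: [-180.0, -0.0, -9.2]
wrist_force: [-0.4, 0.8, -0.3]
finger_gap: 0.501
finger_force: 81.5
```

Request:
move_arm:
  series:
    - [[0,0,0.5,0,0,0],[0,0,0,0,0,0],[0,0,0,0,0,0]]

```text
t: 8.95
position: [0.3853, -0.3705, 0.0228]
orientation: [180.0, -0.0, -9.2]
wrist_force: [-3.6, 1.9, 10.6]
finger_gap: 0.503
finger_force: 82.8
```

On the bed. Next I'll ease the down-force slightly and slide left to the stop.

Request:
move_arm:
  series:
    - [[0,0,-0.3,0,0,0],[0,-0.5,0,0,0,0],[0,-0.5,0,0,0,0],[0,-0.5,0,0,0,0],[0,-0.5,0,0,0,0],[0,0,0,0,0,0],[0,0,0,0,0,0]]

```text
t: 9.82
position: [0.3858, -0.3687, 0.0228]
orientation: [180.0, -0.0, -9.2]
wrist_force: [-0.5, -1.3, 6.4]
finger_gap: 0.505
finger_force: 81.8
```

Request:
move_arm:
  series:
    - [[0,-0.5,0,0,0,0],[0,-0.5,0,0,0,0],[0,0,0,0,0,0],[0,0,0,0,0,0]]

```text
t: 10.32
position: [0.3859, -0.3682, 0.0228]
orientation: [179.9, -0.0, -9.2]
wrist_force: [-1.6, -6.7, 4.1]
finger_gap: 0.508
finger_force: 81.5
```

Contact with the stop: 6.7 N sideways. Next I'll advance towards the panel.

Request:
move_arm:
  series:
    - [[1,0,0,0,0,0],[2,0,0,0,0,0],[2,0,0,0,0,0],[2,0,0,0,0,0],[1,0,0,0,0,0],[0,0,0,0,0,0],[0,0,0,0,0,0]]

```text
t: 11.2
position: [0.3929, -0.3692, 0.0228]
orientation: [179.9, 0.1, -9.2]
wrist_force: [-9.0, -5.5, 11.2]
finger_gap: 0.503
finger_force: 82.6
```

Request:
move_arm:
  series:
    - [[1,0,0,0,0,0],[1,0,0,0,0,0],[0,0,0,0,0,0],[0,0,0,0,0,0]]

```text
t: 11.7
position: [0.3948, -0.3695, 0.0228]
orientation: [179.9, 0.1, -9.2]
wrist_force: [-8.6, -5.2, 11.4]
finger_gap: 0.504
finger_force: 82.6
```

Request:
move_arm:
  series:
    - [[1,0,0,0,0,0],[1,0,0,0,0,0],[0,0,0,0,0,0],[0,0,0,0,0,0]]

```text
t: 12.2
position: [0.3967, -0.3698, 0.0228]
orientation: [179.9, 0.1, -9.2]
wrist_force: [-9.3, -5.4, 10.4]
finger_gap: 0.503
finger_force: 82.6
```

Request:
move_arm:
  series:
    - [[1,0,0,0,0,0],[1,0,0,0,0,0],[0,0,0,0,0,0],[0,0,0,0,0,0]]

```text
t: 12.7
position: [0.3987, -0.3702, 0.0228]
orientation: [179.9, 0.1, -9.2]
wrist_force: [-8.3, -6.1, 11.3]
finger_gap: 0.506
finger_force: 82.6
```

There is friction of about 8 N in x and no spring force yet. I'll ease the down-force and creep on.

Request:
move_arm:
  series:
    - [[0,0.2,-0.3,0,0,0],[1,0,0,0,0,0],[0,0,0,0,0,0],[0,0,0,0,0,0]]

```text
t: 13.2
position: [0.3997, -0.3703, 0.0228]
orientation: [180.0, 0.1, -9.2]
wrist_force: [-6.9, -4.2, 5.6]
finger_gap: 0.503
finger_force: 81.7
```

Request:
move_arm:
  series:
    - [[1,0,0,0,0,0],[0,0,0,0,0,0],[0,0,0,0,0,0]]

```text
t: 13.58
position: [0.4006, -0.3705, 0.0228]
orientation: [180.0, 0.1, -9.2]
wrist_force: [-7.4, -5.3, 5.8]
finger_gap: 0.505
finger_force: 81.8
```

Request:
move_arm:
  series:
    - [[1,0,0,0,0,0],[0,0,0,0,0,0],[0,0,0,0,0,0]]

```text
t: 13.95
position: [0.4015, -0.3706, 0.0228]
orientation: [180.0, 0.1, -9.2]
wrist_force: [-8.3, -4.2, 7.5]
finger_gap: 0.505
finger_force: 81.9
```

```bash
python3 chk.py p1 .056
```

```text
[ 0.40150887 -0.37058232  0.02281168] [ 1.79959087e+02  9.22870905e-02 -9.20910908e+00] [-8.34309034 -4.21249786  7.48665443] [-0.72026652  1.38783466 -0.48035607]
tcp jig [-66.24780246   2.67371154]
  return _methods._mean(a, axis=axis, dtype=dtype,
  ret = ret.dtype.type(ret / rcount)
Traceback (most recent call last):
  File "chk.py", line 9, in <module>
    p=Q[m];print("walnut top px",m.sum(),rect(p/1000),"z",np.median(W[m][:,2]),"x max",np.percentile(p[:,0],[97,99.5]))
                                                                                       ~~~~~~~~~~~~~^^^^^^^^^^^^^^^^^^
IndexError: index -1 is out of bounds for axis 0 with size 0
```

```bash
cat >pan.py <<'E'
from bench import arm;from h import *;import pickle,sys
O=np.array([466.5,-383.7]);a=np.radians(-9.1);J=np.array([[np.cos(a),np.sin(a)],[-np.sin(a),np.cos(a)]])
def px(f):
    W=cloud(f);Q=(W[...,:2]*1000-O)@J.T
    m=(abs(W[...,2]-.067)<.004)&(Q[...,0]>10)&(Q[...,0]<62)&(Q[...,1]>-35)&(Q[...,1]<35)
    p=Q[m];return m.sum(),np.median(p,0).round(1),np.percentile(p[:,0],[5,25,75,95]).round(1)
f0=pickle.load(open("f0.pkl","rb"))
f=arm.grab_frame("scene");s=arm.read_state();print(s["wrist_force"].round(1),"tcp jig",J@(s["position"][:2]*1000-O))
print("rest",px(f0["scene"]));print("now",px(f))
if len(sys.argv)>1: cv2.imwrite(f"pics/{sys.argv[1]}.png",np.hstack([cv2.resize(g["image"][200:290,240:380,::-1],None,fx=4,fy=4,interpolation=cv2.INTER_CUBIC)[:, 160:] for g in(f0["scene"],f)]))
E
python3 pan.py p2
```

```text
[-7.8 -4.9  6.5] tcp jig [-66.2485345    2.69419756]
rest (np.int64(150), array([35.7, -2. ]), array([29.7, 32.1, 39.6, 42.7]))
now (np.int64(151), array([37.2, -0.5]), array([32.1, 33.7, 41.3, 44.7]))
```

View pics/p2.png

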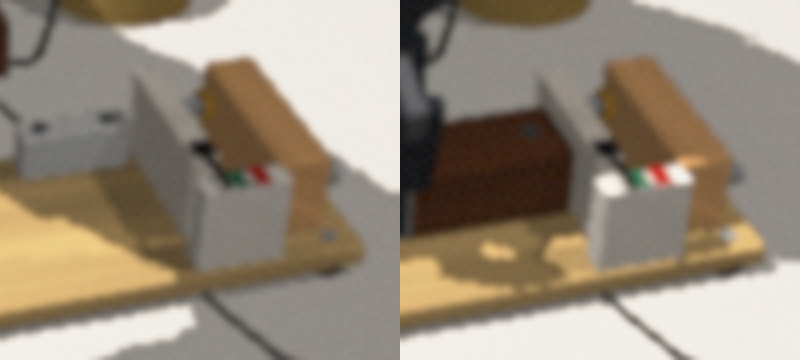

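The strut lies flat and touches the panel. The pointer at about (615,155) is still short of the green, so the panel is in by about 2 mm. It needs about 7 mm more: 4 mm first, then a check.

Request:
move_arm:
  series:
    - [[1,0,0,0,0,0],[1,0,0,0,0,0],[1,0,0,0,0,0],[1,0,0,0,0,0],[0,0,0,0,0,0],[0,0,0,0,0,0]]

```text
t: 14.8
position: [0.405, -0.3711, 0.0228]
orientation: [180.0, 0.1, -9.2]
wrist_force: [-12.5, -3.6, 10.1]
finger_gap: 0.504
finger_force: 82.2
```

```bash
python3 pan.py
```

```text
[-12.   -2.9  10.5] tcp jig [-62.72384599   2.73507768]
rest (np.int64(150), array([35.7, -2. ]), array([29.7, 32.1, 39.6, 42.7]))
now (np.int64(152), array([41.1, -0.8]), array([35.3, 36.9, 44.9, 48.2]))
```

Request:
move_arm:
  series:
    - [[1,0,0,0,0,0],[1,0,0,0,0,0],[1,0,0,0,0,0],[0.5,0,0,0,0,0],[0,0,0,0,0,0],[0,0,0,0,0,0]]

```text
t: 15.6
position: [0.408, -0.3715, 0.0228]
orientation: [180.0, 0.2, -9.2]
wrist_force: [-16.6, -2.8, 13.0]
finger_gap: 0.503
finger_force: 82.5
```

```bash
python3 pan.py p3
```

```text
[-15.9  -2.5  13.9] tcp jig [-59.72630657   2.78597307]
rest (np.int64(150), array([35.7, -2. ]), array([29.7, 32.1, 39.6, 42.7]))
now (np.int64(150), array([44.2, -1. ]), array([38.5, 40.4, 48. , 51.1]))
```

View pics/p3.png

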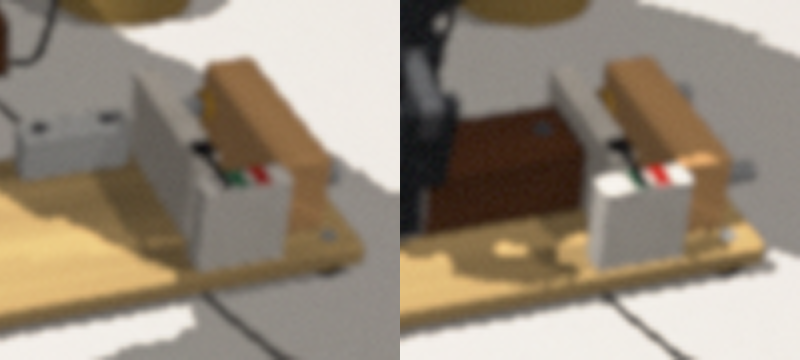

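The pointer at about (637,175) stands in the green, with the panel in by 8.5 mm. The sideways force on the stop is still about 5 N. Now I hold.

Request:
move_arm:
  series:
    - [[0,0,0,0,0,0],[0,0,0,0,0,0],[0,0,0,0,0,0],[0,0,0,0,0,0],[0,0,0,0,0,0],[0,0,0,0,0,0],[0,0,0,0,0,0],[0,0,0,0,0,0],[0,0,0,0,0,0],[0,0,0,0,0,0]]

```text
t: 16.9
position: [0.408, -0.3715, 0.0228]
orientation: [180.0, 0.2, -9.2]
wrist_force: [-15.8, -3.0, 12.8]
finger_gap: 0.504
finger_force: 82.5
```

Request:
move_arm:
  series:
    - [[0,0,0,0,0,0],[0,0,0,0,0,0],[0,0,0,0,0,0],[0,0,0,0,0,0],[0,0,0,0,0,0],[0,0,0,0,0,0],[0,0,0,0,0,0],[0,0,0,0,0,0],[0,0,0,0,0,0],[0,0,0,0,0,0]]

```text
t: 18.15
position: [0.408, -0.3715, 0.0228]
orientation: [180.0, 0.2, -9.2]
wrist_force: [-15.6, -2.3, 14.2]
finger_gap: 0.506
finger_force: 82.5
```

Request:
move_arm:
  series:
    - [[0,0,0,0,0,0],[0,0,0,0,0,0],[0,0,0,0,0,0],[0,0,0,0,0,0],[0,0,0,0,0,0],[0,0,0,0,0,0],[0,0,0,0,0,0],[0,0,0,0,0,0],[0,0,0,0,0,0],[0,0,0,0,0,0]]

```text
t: 19.4
position: [0.408, -0.3715, 0.0228]
orientation: [180.0, 0.2, -9.2]
wrist_force: [-15.9, -3.1, 13.7]
finger_gap: 0.504
finger_force: 82.5
```

Request:
move_arm:
  series:
    - [[0,0,0,0,0,0],[0,0,0,0,0,0],[0,0,0,0,0,0],[0,0,0,0,0,0],[0,0,0,0,0,0],[0,0,0,0,0,0],[0,0,0,0,0,0],[0,0,0,0,0,0],[0,0,0,0,0,0],[0,0,0,0,0,0]]

```text
t: 20.65
position: [0.408, -0.3715, 0.0228]
orientation: [180.0, 0.2, -9.2]
wrist_force: [-15.4, -2.9, 13.7]
finger_gap: 0.503
finger_force: 82.5
```

```bash
python3 - <<'E'
import runpy;runpy.run_path("pan.py")
from pan import *
# strut pose on the bed from the scene view: dark top face near z=.056
W=cloud(f);Q=(W[...,:2]*1000-O)@J.T;im=f["image"].astype(int)
m=(abs(W[...,2]-.056)<.004)&(Q[...,0]>-45)&(Q[...,0]<36)&(abs(Q[...,1]-4)<30)&(im.sum(2)<220)
print(m.sum(),rect(Q[m]/1000),np.median(W[m][:,2]))
A=np.c_[Q[m],np.ones(m.sum())];print("tilt",np.linalg.lstsq(A,W[m][:,2]*1000,rcond=None)[0])
E
```

```text
[-15.5  -2.6  12.7] tcp jig [-59.71188531   2.77839887]
rest (np.int64(150), array([35.7, -2. ]), array([29.7, 32.1, 39.6, 42.7]))
now (np.int64(148), array([44.2, -1.9]), array([38.3, 40.4, 48.4, 51.3]))
[-16.   -2.7  13.4] tcp jig [-59.67959351   2.74094377]
rest (np.int64(150), array([35.7, -2. ]), array([29.7, 32.1, 39.6, 42.7]))
now (np.int64(153), array([43.9, -0.5]), array([38.4, 40. , 48. , 51. ]))
413 (array([ 1.2, -0.7]), array([71.6, 45.3]), 2.5) 0.055301405907765395
tilt [1.05829816e-03 2.10548327e-02 5.52487462e+01]
```

The height and tilt are fine. One quick check of the scene camera's bias, using the stop and a line fit along the strut's long edge, before handing in.

```bash
python3 - <<'E'
from pan import *
def edge(f,m,Q,side):
    xs=[];ys=[]
    for x in range(-34,20,4):
        q=Q[m&(abs(Q[...,0]-x)<3)]
        if len(q)>4: xs.append(x);ys.append(np.percentile(q[:,1],5 if side<0 else 95))
    c=np.polyfit(xs,ys,1);return np.degrees(np.arctan(c[0])).round(2),np.polyval(c,0).round(1)
for n,g,z,dark in(("stop",f0["scene"],.044,0),("walnut",f,.056,1)):
    W=cloud(g);Q=(W[...,:2]*1000-O)@J.T;im=g["image"].astype(int)
    m=(abs(W[...,2]-z)<.004)&(abs(Q[...,1]-(4 if dark else 33))<(30 if dark else 18))&((im.sum(2)<220)|(not dark))
    print(n,m.sum(),"right",edge(g,m,Q,-1),"left",edge(g,m,Q,1))
E
```

```text
[-15.9  -2.3  13.4] tcp jig [-59.74042801   2.81026685]
rest (np.int64(150), array([35.7, -2. ]), array([29.7, 32.1, 39.6, 42.7]))
now (np.int64(148), array([43.8, -0.7]), array([38.7, 40.5, 48.3, 51.2]))
stop 208 right (np.float64(0.38), np.float64(23.3)) left (np.float64(0.46), np.float64(36.7))
walnut 570 right (np.float64(2.3), np.float64(-20.2)) left (np.float64(26.46), np.float64(15.1))
```

```bash
python3 - <<'E'
from pan import *
fs=[f]+[arm.grab_frame("scene") for _ in range(3)]
def face(gs,y0,zr,xr):
    X=[]
    for g in gs:
        W=cloud(g);Q=(W[...,:2]*1000-O)@J.T
        m=(W[...,2]>zr[0])&(W[...,2]<zr[1])&(Q[...,0]>xr[0])&(Q[...,0]<xr[1])&(abs(Q[...,1]-y0)<6);X.append(Q[m])
    X=np.vstack(X)
    for _ in range(3):
        c=np.polyfit(X[:,0],X[:,1],1);r=X[:,1]-np.polyval(c,X[:,0]);X=X[abs(r)<2.5*r.std()]
    return len(X),np.degrees(c[0]).round(2),np.polyval(c,0).round(2)
print("stop right face",face([f0["scene"]],24,(.025,.04),(-34,18)))
print("walnut right face",face(fs,-20,(.026,.05),(-40,28)))
E
```

```text
[-15.7  -2.   13.6] tcp jig [-59.72830848   2.79112253]
rest (np.int64(150), array([35.7, -2. ]), array([29.7, 32.1, 39.6, 42.7]))
now (np.int64(151), array([44.5, -1.1]), array([38.4, 40.2, 47.7, 50.9]))
stop right face (134, np.float64(-0.47), np.float64(23.77))
walnut right face (1275, np.float64(0.6), np.float64(-20.41))
```

The strut's right face lies 44.2 mm from the stop face, so it is touching, and it is square to about 1°. I'm handing in.

```bash
python3 -c "
from bench import arm
print(arm.close_job())"
```

```text
the job is handed in; nothing more can be done
None
```

I handed the job in with the walnut strut flat on the bed, still gripped and pressed against the panel: panel in about 8.5 mm (pointer in the green), held over 5 s, touching the side stop and square to about 1°; no verdict was returned, and I did not re-measure the bystanders at the end.

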